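# Loosen the knurled lock ring of a circuit-board holder and push its jaw open

## Task

Loosen the board holder's big knurled lock ring by rolling a fingertip across its rim: two full turns anticlockwise seen from above, a bit more does no harm, but never as much as three turns, which would bring it off its thread. Only then push the freed jaw by its upright tab with a fingertip, away from the board and all the way open. Do not lift anything, leave the circuit board lying in the holder and leave everything else where it is.

Things in the scene. Friction and masses are not known exactly. Their poses are not given: they have to be found in the camera images.
- holder: Circuit-board holder, fixed: base plate 130 (x) x 290 (y) x 12 mm at a varying place and yaw. Origin: centre of its underside. Along its y, from the -y end: fixed jaw (110 mm wide, top 32 mm up), board, sliding jaw with upright tab, then the lock ring on a block (48 x 44 mm, top 46 mm up), its upright axis at x 0, y +95 mm. All but the ring and its stud is at most 52 mm high.
- ring_top (a point): Centre of the lock ring's top face, 73 mm above the bench at the start, rising 2 mm a turn; axes turn with the ring. Plain aluminium disc with a knurled rim 62 mm across over 24 upright ribs (5 mm diameter, 7.5 mm apart), from 20 mm to 1 mm below this point. A dark bar on the top, 16 x 5 mm, points along this point's -x: at the start to the holder's -x. A 10 mm stud stands 3 mm out of its middle.
- ring_axis (a point): Point on the lock ring's upright axis at mid-height of its rim at the start, 63 mm above the bench; fixed to the holder, with its axes. A fingertip has free room all around the rim, above 52 mm over the bench.
- ring (a joint): Angle of the lock ring in rad: 0 tight (hard stop, its start), growing as it is loosened, anticlockwise from above, 6.28 a turn, to 22.6. Light friction, 0.02 N m (0.7 N at the rim); it stays where left. A fingertip pressed on the rim with 2 to 10 N and moved along it turns it. Its pin blocks the jaw until about 1.8 turns.
- jaw_tab (a point): Middle of the top edge, 52 mm up, of the push face of the sliding jaw's steel tab; axes as the holder's. Tab: 44 mm wide (x), 8 mm thick (y), standing 20 mm out of the jaw (110 mm wide, 20 mm in y, top 32 mm up, its edge 6 mm nearer the board than the push face). The push face looks to -y, over the board; push it to +y, towards the ring, to open.
- jaw (a joint): Opening of the sliding jaw in m: 0 closed on the board, 0.025 fully open (hard stop), moving to the holder's +y. Sliding friction about 2 N; no spring, it stays where it is left.
- board: Loose green circuit board 100 (x) x 80 (y) x 3 mm, about 70 g, lying flat between the jaws with 1 mm of play at either side. Origin: centre of its underside, at holder x 0, y -55 mm, 20 mm above the bench. Its parts stand at most 10 mm above its underside; near the middle of the sliding jaw it is bare.
- jar: loose jar with a flat lid, 44 mm across, 55 mm high, standing beyond the holder. Origin: centre of its underside; leave alone.
- spool: loose flanged spool, 52 mm across, 36 mm high, standing beyond the holder. Origin: centre of its underside; leave alone.
- screwdriver: loose screwdriver, 170 mm long, lying on the robot's side of the holder. Origin: centre of its underside; leave alone.
- multimeter: loose hand meter 165 x 82 x 40 mm lying on its back, to the right. Origin: centre of its underside; leave alone.
- tray: loose clear sorting tray 120 x 170 x 30 mm, to the right. Origin: centre of its underside; leave alone.
- spray: loose upright can, 56 mm across, 150 mm high, to the left. Origin: centre of its underside; leave alone.
- cup: loose open cup, 72 mm across, 80 mm high, to the left. Origin: centre of its underside; leave alone.
Mind the look-alikes: they are no part of the job. Of the things that look like the board, the largest one is meant.

How it is judged:
By the outcome, as a careful person would: the job done as asked, in the order asked, and still so for the second after the job is handed in, with the robot touching nothing.
It also fails if it takes over 53 s, if anything falls off the work surface, if the arm or the gripper's body presses on something with over 40 N, if the wrist force passes 120 N, or if a joint passes its speed limit or range.

## Robot

A 6-joint arm with a two-finger parallel gripper is mounted at the origin on the work surface. World frame = base frame: x ahead of the robot, y to its left, z up, the work surface at z = 0. Lengths are in mm, angles in rad, forces in N, time in s.
With the tool pointing down it reaches from about 300 to 775 mm from the base axis. Payload 14.6 kg.
Tool frame: the origin (TCP) lies midway between the tips of the shut fingers; the grasp point (between the pads) lies 19 mm behind it (manip.grip_point_offset is the distance from the TCP to the grasp point, in mm); x points along the fingers, z is the direction in which the jaws open and shut, and the axes are right-handed (so a half turn about x gives the same grasp; the last joint's range is limited). The gripper opens to 94 mm and grips with 3 to 60 N. Pads are 16 mm wide; open, the fingers measure 119 mm over their backs; the gripper's body (75 mm by 177 mm) begins 78 mm behind the grasp point.
Start: joints at [-1.219, 0.3, 1.521, -0, 1.321, -0.067], TCP at [223.658, -502.46, 205.446] pointing down, gripper open.
Joint ranges: [-3.03, 3.03], [-0.79, 2.21], [0.23, 2.52], [-1.04, 4.18], [0, 3.07], [-2.55, 2.55]. Speed limits (rad/s): [2.22, 2.22, 2.57, 3.14, 3.14, 3.14].

## Interface

Orientations are given as [roll, pitch, yaw] about the fixed x, y, z axes, in that order (R = Rz(yaw) Ry(pitch) Rx(roll)).
In Python, from cell import manip, camera, calibration, order gives the robot as it stands.
- The arm moves only by the tool jog_arm, never from a script. Its arguments are lists of equal length, an entry for each row: "turn": the turn, a rotation vector about the tool's x, y, z in degrees, a list of three; "dp": the shift along the tool's x, y, z in cm, a list of three; "gripper": the closure, from 0 (fully open) to 1 (shut). In form: {"turn": [[ax, ay, az], ...], "dp": [[tx, ty, tz], ...], "gripper": [gripper, ...]}. A call has 1 to 8 rows; each row shifts and turns the pose as measured when the row begins, along the tool's axes as they then stand; what a row does not reach is not made up. A row lasts 1/8 s, in which the tool goes at most 62.5 mm and 10.7 degrees, less where a joint would pass 70% of its speed; a pose out of reach is approached as far as the arm can. A call is refused whole if a number of a shift passes 6.25 or a number of a turn 10.7, either way. A call with a gripper value outside its range is refused whole. The fingers move at their own pace and stop on an object; "grip_force" is the grip in N (left out, the last holds). Time passes only in rows, so rows that do not move let the fingers close. It gives the time, the measured TCP pose, the force and the opening at its end, in the units of the state.
- manip.read_state(): the state, without advancing time (a new reading comes with each control period).
- camera(name): name is "scene" or "top" or "wrist"; returns (picture, depth): 400x640x3 uint8, red, green, blue; 400x640 float32, mm along the optical axis (not along the pixel's ray), 0 where there is no reading.
- calibration(name): a dict with "K" (3x3 intrinsics, pixels), "world_from_camera" (4x4, takes a point from camera to world coordinates). Camera axes: x right, y down, z forward; pixel columns grow to the right and rows downward; lengths in mm; the calibration is good to about 2 mm. A picture is of the moment at which its call begins: read the wrist's pose just before it. calibration takes no time and is no camera call; for the wrist camera it gives the pose at the moment of the call.
- order.sign_off(): hands the job in, once; it reports no verdict.
The state is a dict: "clock": time; "joints": joint angles; "qd": joint speeds; "effort": joint torques, N m; "eef_pos": TCP position; "eef_rot": TCP orientation; "wrist_force": force on the tool from outside, world axes, zero at the start; "moment": the same for the moment, N m; "finger_gap": finger opening in mm.
Only numpy, scipy, OpenCV 4.12 (cv2) and the standard library are available. Lean on these libraries where they do the work, as an engineer would, in place of code of your own. Each camera call takes 0.05 s, during which the arm holds its last target.

## Working session

There is one attempt and no reset: what is moved stays moved. The work goes in short steps, Python scripts to look and compute and a tool call to move; the robot and the scene stay as the last step left them, time stands still between calls to the robot, and variables do not carry over. Pictures are saved under pics/ and viewed, and the job is handed in when it is done.

Besides the shell and the picture viewer there is one more tool, called after ">>>" by a JSON object that holds its "op" and its "data", one argument or row to a line. jog_arm: Moves the arm, as the interface text tells. Its arguments: {"type":"object","properties":{"turn":{"type":"array","items":{"type":"array","items":{"type":"number"}}},"dp":{"type":"array","items":{"type":"array","items":{"type":"number"}}},"gripper":{"type":"array","items":{"type":"number"}},"grip_force":{"type":"number"}},"required":["turn","dp","gripper"]}

```bash
mkdir -p pics; ls; python3 - <<'E'
from cell import manip,camera,calibration
import cv2,numpy as np
print(manip.read_state())
for n in ("scene","top"):
    p,d=camera(n); cv2.imwrite(f"pics/{n}0.png",p[...,::-1]); np.save(f"pics/{n}0.npy",d); print(n,calibration(n))
E
```

```text
pics
{'clock': 0.0, 'joints': array([-1.21857847e+00,  3.00457874e-01,  1.52159378e+00, -1.67258558e-05,
        1.32066914e+00, -6.66018494e-02]), 'qd': array([-0.00157048,  0.00012808, -0.00122149, -0.00067967,  0.00201954,
       -0.00027902]), 'effort': array([-1.19577420e-03, -5.31810594e+01, -3.52735627e+01,  7.07741152e-02,
        2.43823574e-02, -9.77616469e-05]), 'eef_pos': array([ 223.5777448 , -502.2218415 ,  204.88820601]), 'eef_rot': array([3.08935036, 1.56966807, 1.93737789]), 'wrist_force': array([0.10796662, 0.14585689, 0.29542639]), 'moment': array([-0.05083276, -0.0327205 ,  0.00963966]), 'finger_gap': 93.96803762106947}
scene {'K': array([[398.52448516,   0.        , 321.55792968],
       [  0.        , 398.52448516, 194.67595249],
       [  0.        ,   0.        ,   1.        ]]), 'world_from_camera': array([[ 5.46988619e-01,  6.32491257e-01, -5.48414314e-01,
         1.14160385e+03],
       [ 8.37086612e-01, -4.20645808e-01,  3.49775797e-01,
        -4.09265469e+02],
       [-9.45804898e-03, -6.50393661e-01, -7.59538433e-01,
         9.64996497e+02],
       [ 0.00000000e+00,  0.00000000e+00,  0.00000000e+00,
         1.00000000e+00]])}
top {'K': array([[368.05065849,   0.        , 318.94384377],
       [  0.        , 368.05065849, 196.43494029],
       [  0.        ,   0.        ,   1.        ]]), 'world_from_camera': array([[ 2.22107798e-02, -9.85951565e-01,  1.65548160e-01,
         3.58167677e+02],
       [-9.98888512e-01, -2.87711546e-02, -3.73357951e-02,
         8.63716631e-02],
       [ 4.15742973e-02, -1.64534898e-01, -9.85494721e-01,
         9.42215221e+02],
       [ 0.00000000e+00,  0.00000000e+00,  0.00000000e+00,
         1.00000000e+00]])}
```

View pics/scene0.png

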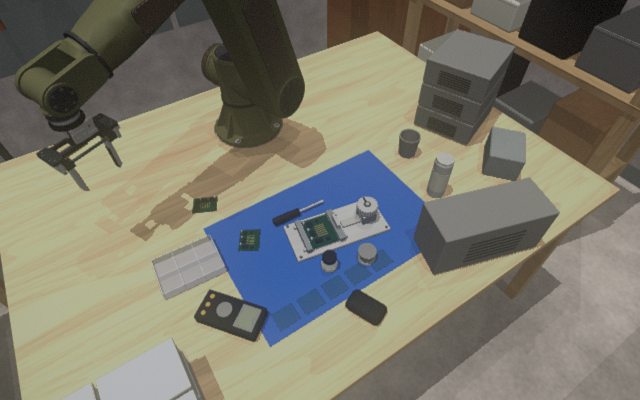

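View pics/top0.png

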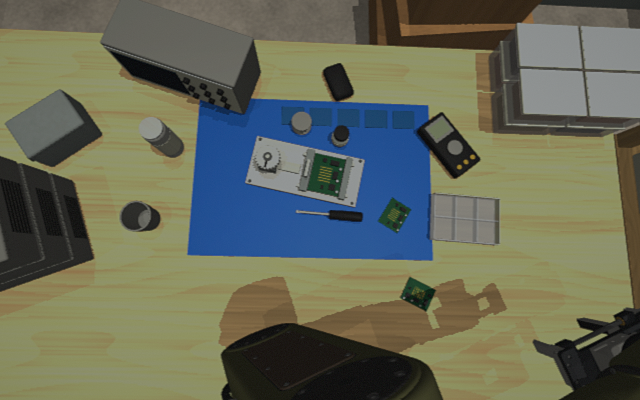

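The top view shows the holder at (305,170) with its ring at (266,160) and the board clamped at (327,173). Possible mix-ups:
- Boards: in the holder (327,173), loose at (395,215) and (417,293). The one in the holder is the largest.
- Round things: ring (266,160), spool or jar at (301,123) and (340,135). The ring is the one on the holder.

Next I'll crop the holder closely and measure it.

```bash
python3 - <<'E'
import cv2
p=cv2.imread("pics/top0.png")[110:230,235:385]
cv2.imwrite("pics/c1.png",cv2.resize(p,None,fx=5,fy=5,interpolation=cv2.INTER_CUBIC))
p=cv2.imread("pics/scene0.png")[180:290,270:410]
cv2.imwrite("pics/c2.png",cv2.resize(p,None,fx=5,fy=5,interpolation=cv2.INTER_CUBIC))
E
```

```text
(no output)
```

View pics/c1.png

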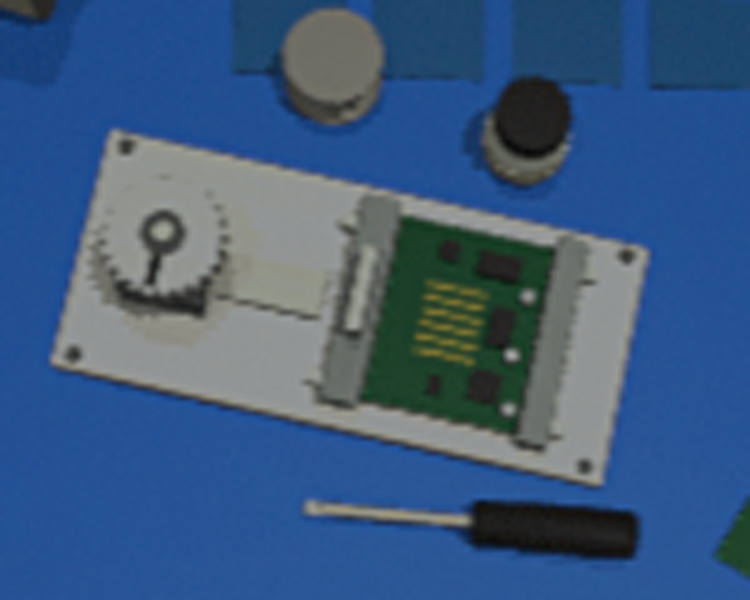

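View pics/c2.png

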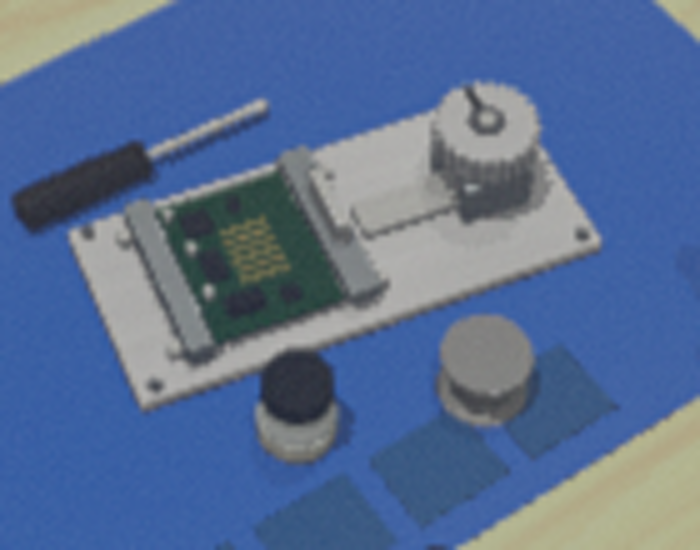

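The crop shows the plate corners at (112,130), (650,247), (603,484) and (54,362), with the stud at (163,231) and the bar pointing down to (150,282). In the scene crop the stud is at (486,119). I'll triangulate from these.

```bash
cat > h.py <<'E'
import numpy as np
from cell import calibration
def ray(n,px,z,c=None):
    c=c or calibration(n);T=c["world_from_camera"];d=T[:3,:3]@np.linalg.inv(c["K"])@[px[0],px[1],1];o=T[:3,3]
    return o+d*(z-o[2])/d[2]
E
python3 - <<'E'
from h import *
t=lambda x,y:((x+.5)/5-.5+235,(y+.5)/5-.5+110)
s=lambda x,y:((x+.5)/5-.5+270,(y+.5)/5-.5+180)
C=[ray("top",t(*p),12) for p in [(112,130),(650,247),(603,482),(54,360)]]
print("top",np.round(C,1),np.mean(C,0))
D=[ray("scene",s(*p),12) for p in [(490,95),(600,240),(145,405),(70,235)]]
print("scene",np.round(D,1))
for C_ in (C,):
    m=np.mean(C_,0);v=(C_[0]+C_[3]-C_[1]-C_[2]);v/=np.linalg.norm(v);print("yaxis",v,"yaw",np.arctan2(-v[0],v[1]), "ring est",m+95*v)
print("stud",ray("top",t(163,232),76),ray("scene",s(486,119),76))
print("bar tip",ray("top",t(150,282),73),ray("scene",s(468,88),73))
# screw holes mean
print("holes",np.mean([ray("top",t(*p),12) for p in [(126,146),(627,256),(585,467),(73,354)]],0))
H=[ray("top",t(*p),12) for p in [(126,146),(627,256),(585,467),(73,354)]];v=H[0]+H[3]-H[1]-H[2];print(np.arctan2(-v[0],v[1]))
S=[ray("scene",s(*p),12) for p in [(583,234),(155,385),(88,232)]]
print("scene holes",S, (S[0]+S[2])/2)
print("tab top",[ray("top",t(*p),52) for p in [(360,245),(377,247),(346,331),(362,333)]])
print("tab scene",[ray("scene",s(*p),52) for p in [(311,168),(345,238)]])
E
```

```text
top [[ 671.1  130.7   12. ]
 [ 617.4 -152.7   12. ]
 [ 492.3 -128.7   12. ]
 [ 547.4  154.1   12. ]] [582.07603552   0.82755735  12.        ]
scene [[ 546.5  140.3   12. ]
 [ 670.6  126.3   12. ]
 [ 618.9 -154.2   12. ]
 [ 495.3 -131.4   12. ]]
yaxis [0.18876057 0.98202314 0.        ] yaw -0.18989987133969058 ring est [600.00828941  94.11975569  12.        ]
stud [599.1333793   94.65692857  76.        ] [599.52958417  90.50115961  76.        ]
bar tip [574.84255973 100.09876951  73.        ] [573.19935795  97.69234966  73.        ]
holes [581.38252668   1.88848846  12.        ]
-0.19020758846766564
scene holes [array([661.68332773, 120.74904521,  12.        ]), array([ 610.97896269, -142.9087708 ,   12.        ]), array([ 499.25708905, -121.49288392,   12.        ])] [ 5.80470208e+02 -3.71919358e-01  1.20000000e+01]
tab top [array([602.43914668,  -0.71852582,  52.        ]), array([601.69555621,  -9.21800881,  52.        ]), array([558.34457559,   4.98140142,  52.        ]), array([557.58222144,  -2.95303462,  52.        ])]
tab scene [array([558.03807191,  -2.77295137,  52.        ]), array([609.98590464, -14.83183788,  52.        ])]
```

```bash
cat >> h.py <<'E'
from cell import manip
from scipy.spatial.transform import Rotation as Ro
def R(): return Ro.from_euler("xyz",manip.read_state()["eef_rot"]).as_matrix()
def totool(d): return np.round(R().T@np.array(d,float)/10,2)
E
python3 - <<'E'
from h import *
print(R().round(3))
print("spray top",ray("top",(152,127),150),"cup",ray("top",(139,214),80))
print("to go",totool(np.array([545,103,205])-manip.read_state()["eef_pos"]))
E
```

```text
[[-0.     0.914  0.407]
 [ 0.001  0.407 -0.914]
 [-1.     0.    -0.001]]
spray top [636.11046345 342.89836605 150.        ] cup [449.72036095 382.55892095  80.        ]
to go [ 4.000e-02  5.398e+01 -4.222e+01]
```

>>> {"op": "jog_arm", "data": {
  "turn": [
    [0,0,0],
    [0,0,0],
    [0,0,0],
    [0,0,0],
    [0,0,0],
    [0,0,0],
    [0,0,0],
    [0,0,0]
  ],
  "dp": [
    [0,4.5,-3.5],
    [0,4.5,-3.5],
    [0,4.5,-3.5],
    [0,4.5,-3.5],
    [0,4.5,-3.5],
    [0,4.5,-3.5],
    [0,4.5,-3.5],
    [0,4.5,-3.5]
  ],
  "gripper": [1,1,1,1,1,1,1,1],
  "grip_force": 20
}}

```text
clock: 1.1
eef_pos: [442.6, -89.6, 203.8]
eef_rot: [-3.108, 1.567, 2.017]
wrist_force: [0.8, -1.1, -0.4]
finger_gap: 17.7
```

```bash
python3 - <<'E'
from h import *
s=manip.read_state();print(s["eef_pos"],s["finger_gap"],s["joints"]);print(totool(np.array([545,103,150])-s["eef_pos"]))
E
```

```text
[442.58492617 -89.56746993 203.77020566] 17.655765621492986 [-0.28251155  0.08154317  1.78508903  0.00294075  1.27747306  0.87496817]
[  5.43  17.1  -13.52]
```

>>> {"op": "jog_arm", "data": {
  "turn": [
    [0,0,0],
    [0,0,0],
    [0,0,0],
    [0,0,0],
    [0,0,0],
    [0,0,0]
  ],
  "dp": [
    [0,4.2,-3.4],
    [0,4.2,-3.4],
    [0,4.2,-3.4],
    [1.5,3.8,-2.9],
    [2.0,0.3,-0.3],
    [2.0,0,0]
  ],
  "gripper": [1,1,1,1,1,1]
}}

```text
clock: 1.85
eef_pos: [544.7, 111.5, 147.2]
eef_rot: [3.127, 1.567, 1.974]
wrist_force: [0.0, 0.0, 0.3]
finger_gap: 0.5
```

```bash
python3 - <<'E'
from h import *
from cell import camera
import cv2
s=manip.read_state();print(s["eef_pos"],s["finger_gap"],s["joints"],s["wrist_force"])
c=calibration("wrist")
p,d=camera("wrist"); cv2.imwrite("pics/w1.png",p[...,::-1])
p,d=camera("scene"); cv2.imwrite("pics/s1.png",cv2.resize(p[150:270,300:440,::-1],None,fx=5,fy=5,interpolation=cv2.INTER_CUBIC))
print(c)
E
```

```text
[544.68108213 111.46802706 147.16512757] 0.5370254451656302 [0.13417448 0.36708202 1.57218904 0.00397099 1.2033464  1.28574036] [0.03860819 0.01743454 0.29747642]
{'K': array([[342.99543312,   0.        , 320.11337941],
       [  0.        , 342.99543312, 198.18096466],
       [  0.        ,   0.        ,   1.        ]]), 'world_from_camera': array([[ 4.06082564e-01, -8.79141956e-01, -2.49412054e-01,
         6.17051290e+02],
       [-9.13827384e-01, -3.91873335e-01, -1.06558912e-01,
         1.43185066e+02],
       [-4.05752271e-03,  2.71191281e-01, -9.62516922e-01,
         3.25707647e+02],
       [ 0.00000000e+00,  0.00000000e+00,  0.00000000e+00,
         1.00000000e+00]])}
```

View pics/w1.png

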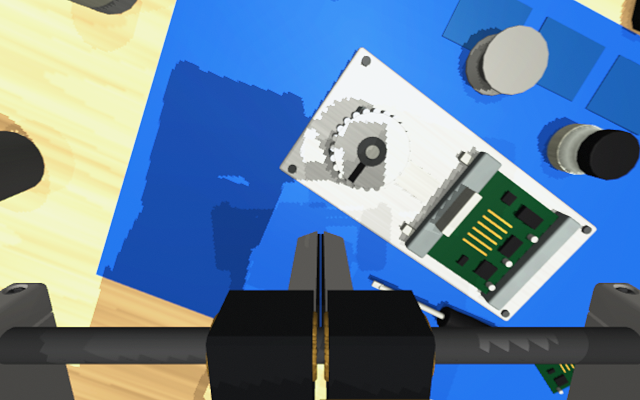

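View pics/s1.png

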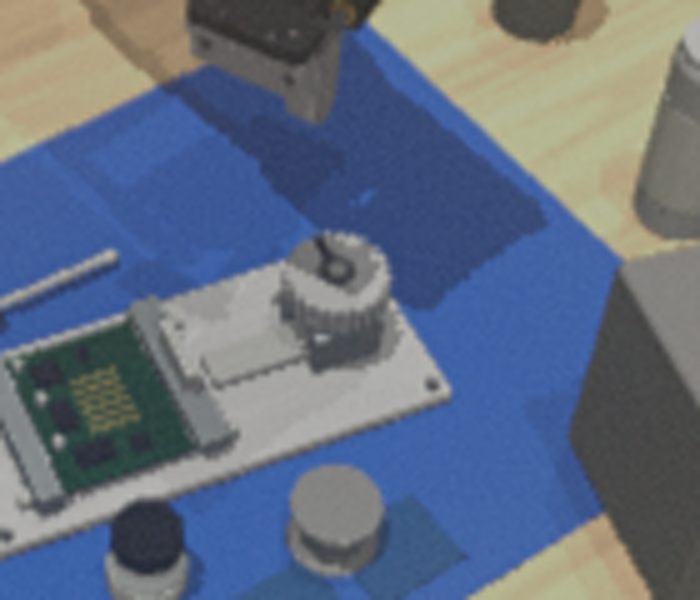

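The wrist picture shows the stud at (372,151), the bar pointing to (352,180), and the shut fingertips at (322,235).

```bash
python3 - <<'E'
from h import *
print(ray("wrist",(372,151.5),76), ray("wrist",(351,181),73))
print("holes",[ray("wrist",q,12).round(1) for q in [(366,61),(587,229),(504.5,313.5),(292,169)]])
H=[ray("wrist",q,12) for q in [(366,61),(587,229),(504.5,313.5),(292,169)]];m=np.mean(H,0);v=H[0]+H[3]-H[1]-H[2];v/=np.linalg.norm(v);print(m,np.arctan2(-v[0],v[1]),m+95*v)
s=manip.read_state()
print(totool(np.array([545,104,58])-s["eef_pos"]),R().round(2))
E
```

```text
[598.78904487  94.93123909  76.        ] [572.28888395  98.92204672  73.        ]
holes [array([661.1, 121.4,  12. ]), array([ 611.2, -140.6,   12. ]), array([ 498.4, -118.7,   12. ]), array([549.6, 143. ,  12. ])]
[580.10330266   1.28786232  12.        ] -0.19075733685903992 [598.11554479  94.56465007  12.        ]
[ 8.79 -0.12  0.72] [[-0.01  0.91  0.41]
 [ 0.    0.41 -0.91]
 [-1.   -0.   -0.  ]]
```

>>> {"op": "jog_arm", "data": {
  "turn": [
    [0,0,0],
    [0,0,0],
    [0,0,0],
    [0,0,0]
  ],
  "dp": [
    [5.0,0,0.6],
    [3.0,0,0.1],
    [0.8,0,0],
    [0,0.5,0.2]
  ],
  "gripper": [1,1,1,1]
}}

```text
clock: 2.45
eef_pos: [553.3, 104.3, 59.6]
eef_rot: [2.972, 1.567, 1.817]
wrist_force: [-0.1, -0.7, -0.1]
finger_gap: 0.5
```

```bash
cat >> h.py <<'E'
C=np.array([598.7,94.3])
def st():
    s=manip.read_state();r=s["eef_pos"][:2]-C;a=np.arctan2(r[1],r[0])
    rh=r/np.linalg.norm(r);f=s["wrist_force"]
    print("t %.2f pos %s r %.1f ang %.1f Frad(out+) %.1f Ftan %.1f Fz %.1f"%(s["clock"],s["eef_pos"].round(1),np.linalg.norm(r),np.degrees(a),f[:2]@rh,f[0]*-rh[1]+f[1]*rh[0],f[2]))
    print("rot",s["eef_rot"].round(3),"j",s["joints"].round(2))
    return s,a
def plan(n=8,step=10.,inn=2.,r=None):
    # fixed-radius chords: direction tangent at mid-step plus inward push
    s,a=st();p=s["eef_pos"][:2]-C;r=r or np.linalg.norm(p);z0=s["eef_pos"][2];M=R()
    for k in range(n):
        am=a+step/r*(k+.5)
        d=step*np.array([-np.sin(am),np.cos(am)])-inn*np.array([np.cos(am),np.sin(am)])
        print((M.T@np.r_[d,0]/10).round(2))
E
python3 - <<'E'
from h import *
plan(6)
E
```

```text
t 2.45 pos [553.3 104.3  59.6] r 46.4 ang 167.6 Frad(out+) -0.1 Ftan 0.7 Fz -0.1
rot [2.972 1.567 1.817] j [0.12 0.49 1.62 0.   1.03 1.27]
[-0.   -0.33  0.97]
[-0.   -0.11  1.01]
[-0.    0.1   1.01]
[-0.    0.32  0.97]
[-0.    0.52  0.88]
[-0.    0.69  0.75]
```

>>> {"op": "jog_arm", "data": {
  "turn": [
    [0,0,0],
    [0,0,0]
  ],
  "dp": [
    [0,0.16,0.12],
    [0,0.16,0.12]
  ],
  "gripper": [1,1]
}}

```text
clock: 2.7
eef_pos: [558.5, 103.5, 61.9]
eef_rot: [2.394, 1.567, 1.239]
wrist_force: [-6.3, 1.5, -1.3]
finger_gap: 0.4
```

>>> {"op": "jog_arm", "data": {
  "turn": [
    [0,0,0]
  ],
  "dp": [
    [0,0.16,0.12]
  ],
  "gripper": [1]
}}

```text
clock: 2.82
eef_pos: [559.3, 103.3, 62.0]
eef_rot: [3.132, 1.566, 1.978]
wrist_force: [-12.6, 3.1, 1.5]
finger_gap: 0.4
```

>>> {"op": "jog_arm", "data": {
  "turn": [
    [0,0,0]
  ],
  "dp": [
    [0,0.16,0.12]
  ],
  "gripper": [1]
}}

```text
clock: 2.95
eef_pos: [559.5, 103.3, 61.9]
eef_rot: [-2.588, 1.563, 2.541]
wrist_force: [-15.6, 3.6, 4.0]
finger_gap: 0.3
```

```bash
python3 - <<'E'
from h import *
plan(6)
E
```

```text
t 2.95 pos [559.5 103.3  61.9] r 40.2 ang 167.1 Frad(out+) 16.0 Ftan -0.1 Fz 4.0
rot [-2.588  1.563  2.541] j [0.12 0.5  1.6  0.01 1.05 1.27]
[-0.01 -0.32  0.97]
[-0.01 -0.07  1.02]
[-0.01  0.18  1.  ]
[-0.01  0.42  0.93]
[-0.01  0.64  0.8 ]
[-0.01  0.81  0.61]
```

>>> {"op": "jog_arm", "data": {
  "turn": [
    [0,0,0],
    [0,0,0],
    [0,0,0],
    [0,0,0]
  ],
  "dp": [
    [0.05,-0.42,0.91],
    [0.05,-0.17,0.98],
    [0.05,0.08,0.98],
    [0.05,0.33,0.94]
  ],
  "gripper": [1,1,1,1]
}}

```text
clock: 3.45
eef_pos: [571.4, 66.6, 61.2]
eef_rot: [-2.259, 1.558, 2.872]
wrist_force: [-14.1, -6.5, 8.8]
finger_gap: 0.6
```

```bash
python3 - <<'E'
from h import *
from cell import camera
import cv2
plan(6,inn=1)
p,d=camera("wrist"); cv2.imwrite("pics/w2.png",p[...,::-1])
E
```

```text
t 3.45 pos [571.4  66.6  61.2] r 38.9 ang -134.6 Frad(out+) 14.5 Ftan -5.5 Fz 8.8
rot [-2.259  1.558  2.872] j [0.05 0.52 1.57 0.   1.06 1.2 ]
[-0.01  0.57  0.83]
[-0.01  0.76  0.66]
[-0.01  0.9   0.44]
[-0.01  0.99  0.2 ]
[-0.01  1.   -0.06]
[-0.01  0.95 -0.31]
```

View pics/w2.png

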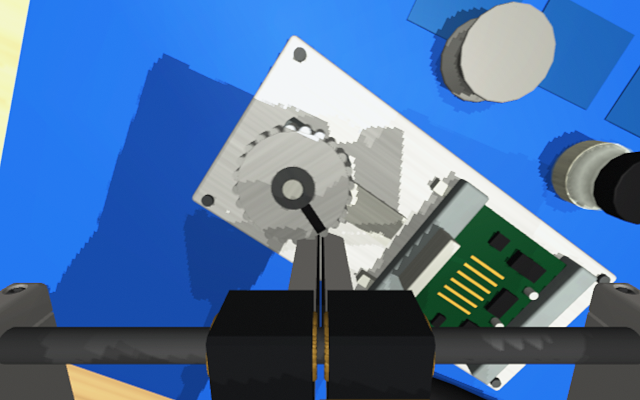

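The wrist picture shows the bar now pointing from the stud (293,188) to (322,232), at the fingertip. The ring is turning with the finger, so I'll carry on with a lighter press.

>>> {"op": "jog_arm", "data": {
  "turn": [
    [0,0,0],
    [0,0,0],
    [0,0,0],
    [0,0,0],
    [0,0,0],
    [0,0,0]
  ],
  "dp": [
    [0,0.53,0.85],
    [0,0.73,0.68],
    [0,0.88,0.47],
    [0,0.97,0.24],
    [0,1.0,0],
    [0,0.96,-0.26]
  ],
  "gripper": [1,1,1,1,1,1]
}}

```text
clock: 4.25
eef_pos: [628.8, 62.5, 60.9]
eef_rot: [-1.815, 1.556, -2.971]
wrist_force: [1.0, -4.3, 2.4]
finger_gap: 0.4
```

```bash
python3 - <<'E'
from h import *
from cell import camera
import cv2
plan(7,inn=.7)
print("bar1", ray("wrist",(322,232),73))
p,d=camera("wrist"); cv2.imwrite("pics/w3.png",p[...,::-1])
E
```

```text
t 4.25 pos [628.8  62.5  60.9] r 43.8 ang -46.6 Frad(out+) 3.8 Ftan -2.2 Fz 2.4
rot [-1.815  1.556 -2.971] j [ 0.04  0.63  1.39 -0.    1.13  1.2 ]
[-0.01  0.87 -0.5 ]
[-0.01  0.73 -0.69]
[-0.01  0.56 -0.83]
[-0.    0.35 -0.94]
[ 0.    0.13 -0.99]
[ 0.01 -0.1  -1.  ]
[ 0.01 -0.32 -0.95]
bar1 [642.05651615  67.60445222  73.        ]
```

View pics/w3.png

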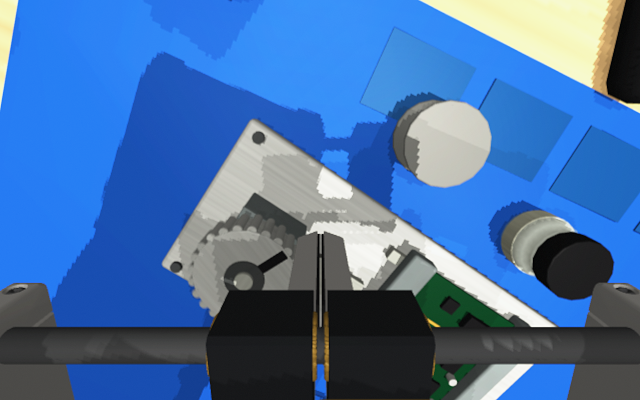

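The bar now points from (243,280) to (284,257) and the contact has held.

>>> {"op": "jog_arm", "data": {
  "turn": [
    [0,0,0],
    [0,0,0],
    [0,0,0],
    [0,0,0],
    [0,0,0],
    [0,0,0],
    [0,0,0]
  ],
  "dp": [
    [0,0.86,-0.5],
    [0,0.73,-0.69],
    [0,0.56,-0.83],
    [0,0.35,-0.94],
    [0,0.13,-0.99],
    [0,-0.1,-1.0],
    [0,-0.32,-0.95]
  ],
  "gripper": [1,1,1,1,1,1,1]
}}

```text
clock: 5.18
eef_pos: [625.4, 130.9, 60.8]
eef_rot: [-1.82, 1.557, -2.974]
wrist_force: [1.3, -0.2, -0.2]
finger_gap: 0.2
```

```bash
python3 - <<'E'
from h import *
from cell import camera
import cv2
plan(8,inn=.7)
p,d=camera("wrist"); cv2.imwrite("pics/w4.png",p[...,::-1])
p,d=camera("top"); cv2.imwrite("pics/t4.png",cv2.resize(p[110:230,235:385,::-1],None,fx=5,fy=5,interpolation=cv2.INTER_CUBIC))
E
```

```text
t 5.17 pos [625.4 130.9  60.8] r 45.3 ang 54.0 Frad(out+) 0.6 Ftan -1.1 Fz -0.2
rot [-1.82   1.557 -2.974] j [ 0.15  0.64  1.37 -0.    1.14  1.3 ]
[ 0.01 -0.65 -0.76]
[ 0.01 -0.8  -0.6 ]
[ 0.01 -0.91 -0.41]
[ 0.01 -0.98 -0.2 ]
[ 0.01 -1.    0.02]
[ 0.01 -0.97  0.24]
[ 0.01 -0.9   0.44]
[ 0.01 -0.78  0.63]
```

View pics/w4.png

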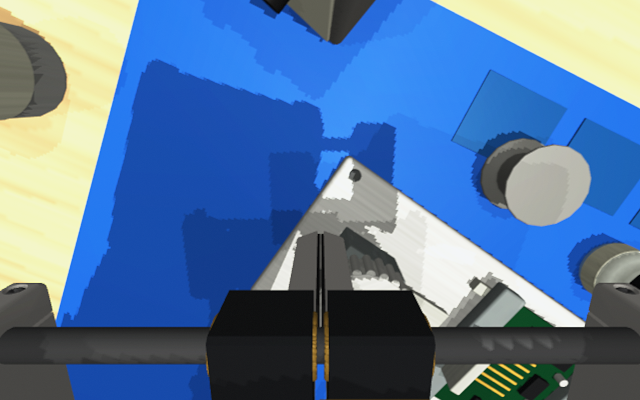

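View pics/t4.png

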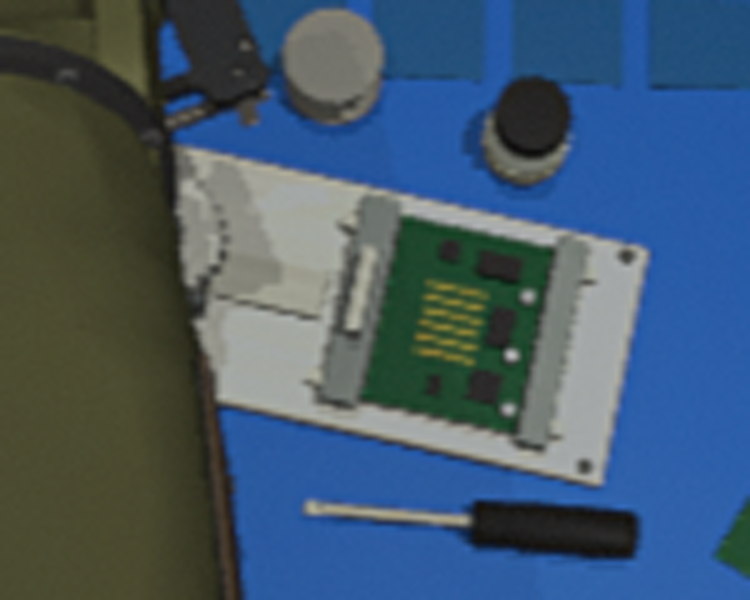

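The ring is hidden behind the gripper on this side and contact is light, so I'll press a bit more.

>>> {"op": "jog_arm", "data": {
  "turn": [
    [0,0,0],
    [0,0,0],
    [0,0,0],
    [0,0,0]
  ],
  "dp": [
    [0,-0.75,-0.65],
    [0,-0.88,-0.49],
    [0,-0.97,-0.3],
    [0,-1.0,-0.08]
  ],
  "gripper": [1,1,1,1]
}}

```text
clock: 5.78
eef_pos: [585.8, 134.5, 62.4]
eef_rot: [-2.559, 1.561, 2.571]
wrist_force: [-1.7, 5.5, -2.3]
finger_gap: 0.3
```

```bash
python3 - <<'E'
from h import *
plan(5,inn=1.)
E
```

```text
t 5.78 pos [585.8 134.5  62.4] r 42.2 ang 107.8 Frad(out+) 5.7 Ftan -0.1 Fz -2.3
rot [-2.559  1.561  2.571] j [0.16 0.56 1.5  0.01 1.09 1.31]
[ 0.   -1.    0.11]
[ 0.   -0.94  0.34]
[-0.   -0.84  0.56]
[-0.   -0.68  0.74]
[-0.   -0.49  0.88]
```

>>> {"op": "jog_arm", "data": {
  "turn": [
    [0,0,0],
    [0,0,0],
    [0,0,0],
    [0,0,0],
    [0,0,0]
  ],
  "dp": [
    [0.02,-1.0,0.11],
    [0.02,-0.94,0.34],
    [0.02,-0.84,0.56],
    [0.02,-0.68,0.74],
    [0.02,-0.49,0.88]
  ],
  "gripper": [1,1,1,1,1]
}}

```text
clock: 6.4
eef_pos: [557.0, 94.7, 61.9]
eef_rot: [-2.671, 1.558, 2.459]
wrist_force: [-0.6, 0.3, -0.6]
finger_gap: 0.4
```

```bash
python3 - <<'E'
from h import *
from cell import camera
import cv2
plan(6,inn=.7)
p,d=camera("wrist"); cv2.imwrite("pics/w5.png",p[...,::-1])
E
```

```text
t 6.40 pos [557.   94.7  61.9] r 41.7 ang 179.4 Frad(out+) 0.6 Ftan -0.2 Fz -0.6
rot [-2.671  1.558  2.459] j [0.1  0.49 1.61 0.01 1.05 1.25]
[-0.01 -0.24  0.97]
[-0.01  0.    1.  ]
[-0.01  0.24  0.97]
[-0.01  0.46  0.89]
[-0.01  0.66  0.75]
[-0.01  0.82  0.57]
```

View pics/w5.png

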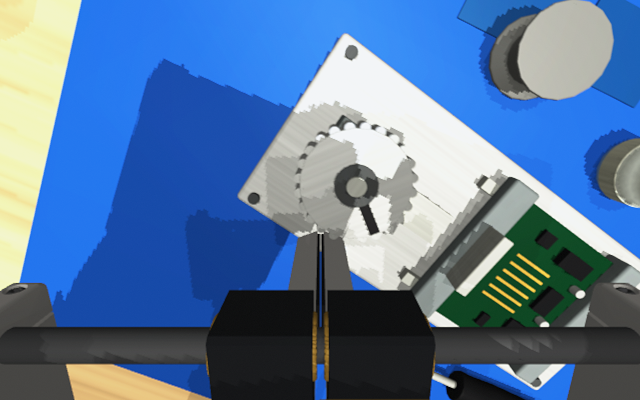

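The bar now runs from (357,187) to (375,233). Compared with the start direction that is 57° + 360°, about 1.16 turns after one orbit. I'll do the second orbit.

>>> {"op": "jog_arm", "data": {
  "turn": [
    [0,0,0],
    [0,0,0],
    [0,0,0],
    [0,0,0],
    [0,0,0],
    [0,0,0]
  ],
  "dp": [
    [0.02,-0.15,0.99],
    [0.02,0.03,1.0],
    [0.02,0.26,0.97],
    [0.02,0.46,0.89],
    [0.02,0.64,0.76],
    [0.02,0.8,0.57]
  ],
  "gripper": [1,1,1,1,1,1]
}}

```text
clock: 7.2
eef_pos: [598.8, 49.9, 59.7]
eef_rot: [-2.47, 1.557, 2.658]
wrist_force: [-0.3, 0.5, -0.1]
finger_gap: 0.3
```

```bash
python3 - <<'E'
from h import *
from cell import camera
import cv2
plan(6,inn=.7)
p,d=camera("wrist"); cv2.imwrite("pics/w6.png",p[...,::-1])
E
```

```text
t 7.20 pos [598.8  49.9  59.7] r 44.4 ang -89.9 Frad(out+) -0.5 Ftan -0.3 Fz -0.1
rot [-2.47   1.557  2.658] j [0.02 0.57 1.5  0.01 1.09 1.17]
[-0.01  0.98  0.23]
[-0.01  1.    0.01]
[-0.01  0.98 -0.22]
[-0.    0.9  -0.43]
[-0.    0.79 -0.62]
[ 0.    0.63 -0.78]
```

View pics/w6.png

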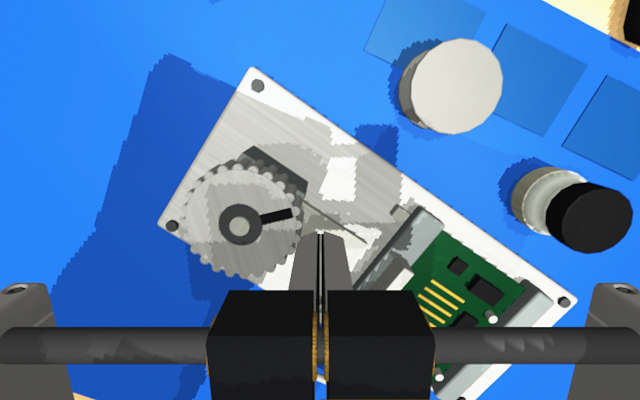

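The bar is at about 15° in the image, so the total is about 501°. The finger came slightly off the rim, so the next rows lean in more.

>>> {"op": "jog_arm", "data": {
  "turn": [
    [0,0,0],
    [0,0,0],
    [0,0,0],
    [0,0,0],
    [0,0,0],
    [0,0,0]
  ],
  "dp": [
    [0,0.96,0.0],
    [0,0.98,-0.15],
    [0,0.94,-0.34],
    [0,0.84,-0.54],
    [0,0.7,-0.72],
    [0,0.53,-0.85]
  ],
  "gripper": [1,1,1,1,1,1]
}}

```text
clock: 8.0
eef_pos: [642.5, 90.7, 60.9]
eef_rot: [0.432, 1.569, -0.725]
wrist_force: [0.8, -0.9, -0.9]
finger_gap: 0.6
```

```bash
python3 - <<'E'
from h import *
plan(6,inn=1.2)
E
```

```text
t 8.00 pos [642.5  90.7  60.9] r 43.9 ang -4.7 Frad(out+) 0.8 Ftan -0.8 Fz -0.9
rot [ 0.432  1.569 -0.725] j [ 0.08  0.66  1.35 -0.    1.13  1.24]
[-0.    0.26 -0.97]
[-0.    0.03 -1.01]
[-0.   -0.19 -0.99]
[-0.   -0.41 -0.92]
[-0.   -0.61 -0.8 ]
[-0.   -0.77 -0.65]
```

>>> {"op": "jog_arm", "data": {
  "turn": [
    [0,0,0],
    [0,0,0],
    [0,0,0],
    [0,0,0],
    [0,0,0],
    [0,0,0],
    [0,0,0]
  ],
  "dp": [
    [0,0.19,-0.97],
    [0,-0.02,-1.01],
    [0,-0.22,-0.97],
    [0,-0.46,-0.9],
    [0,-0.64,-0.77],
    [0,-0.8,-0.6],
    [0,-0.93,-0.38]
  ],
  "gripper": [1,1,1,1,1,1,1]
}}

```text
clock: 8.88
eef_pos: [593.1, 139.1, 61.9]
eef_rot: [1.637, 1.559, 0.484]
wrist_force: [0.1, 0.2, 0.7]
finger_gap: 0.3
```

```bash
python3 - <<'E'
from h import *
plan(6,inn=1.)
E
```

```text
t 8.88 pos [593.1 139.1  61.9] r 45.1 ang 97.2 Frad(out+) 0.2 Ftan -0.1 Fz 0.7
rot [1.637 1.559 0.484] j [0.17 0.57 1.49 0.   1.07 1.32]
[-0.01 -1.   -0.08]
[-0.01 -1.    0.14]
[-0.01 -0.94  0.35]
[-0.01 -0.84  0.55]
[-0.01 -0.7   0.72]
[-0.01 -0.52  0.86]
```

>>> {"op": "jog_arm", "data": {
  "turn": [
    [0,0,0],
    [0,0,0],
    [0,0,0],
    [0,0,0],
    [0,0,0],
    [0,0,0]
  ],
  "dp": [
    [0.02,-0.97,0.12],
    [0.02,-0.95,0.28],
    [0.02,-0.9,0.42],
    [0.02,-0.8,0.6],
    [0.02,-0.65,0.76],
    [0.02,-0.47,0.89]
  ],
  "gripper": [1,1,1,1,1,1]
}}

```text
clock: 9.62
eef_pos: [555.5, 93.4, 61.0]
eef_rot: [2.475, 1.559, 1.323]
wrist_force: [0.6, -0.7, 1.1]
finger_gap: 0.3
```

```bash
python3 - <<'E'
from h import *
from cell import camera
import cv2
plan(6,inn=1)
p,d=camera("wrist"); cv2.imwrite("pics/w7.png",p[...,::-1])
E
```

```text
t 9.62 pos [555.5  93.4  61. ] r 43.2 ang -178.8 Frad(out+) -0.6 Ftan 0.7 Fz 1.1
rot [2.475 1.559 1.323] j [0.1  0.49 1.62 0.01 1.03 1.24]
[-0.01 -0.18  0.99]
[-0.01  0.05  1.  ]
[-0.01  0.28  0.97]
[-0.    0.49  0.88]
[-0.    0.68  0.74]
[0.   0.83 0.56]
```

View pics/w7.png

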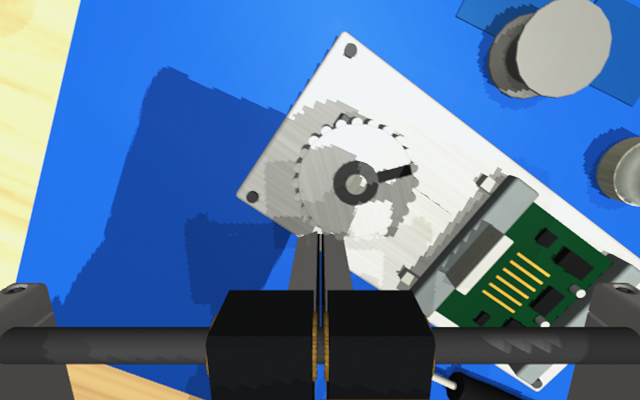

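The bar reads 13°, almost the same as before (15°). Either the finger missed the rim on the far side and the ring is still at about 499°, or it turned a whole extra turn to about 859°. The ring rises 2 mm a turn, so depth readings should settle it.

```bash
python3 - <<'E'
from h import *
from cell import camera
import cv2
def pts(n,d,c):
    v,u=np.mgrid[:400,:640];z=d
    P=np.stack([(u-c["K"][0,2])/c["K"][0,0]*z,(v-c["K"][1,2])/c["K"][1,1]*z,z],-1)
    T=c["world_from_camera"];return P@T[:3,:3].T+T[:3,3]
def ana(n,d,c):
    P=pts(n,d,c);ok=d>0
    yaw=-.19;H=np.array([580.3,1.0]);e=P[...,:2]-H
    hx=e[...,0]*np.cos(yaw)+e[...,1]*np.sin(yaw);hy=-e[...,0]*np.sin(yaw)+e[...,1]*np.cos(yaw)
    rr=np.hypot(hx,hy-95)
    ring=ok&(rr>13)&(rr<24)&(P[...,2]>66)&(P[...,2]<90)
    pl=ok&(abs(hx)<58)&(hy>-140)&(hy<141)&(abs(P[...,2]-12)<5)&((hy>70)&(rr>45)|(hy<60)&(hy>30)&(abs(hx)>25))
    jaw=ok&(abs(hx)<50)&(abs(hx)>28)&(hy>-12)&(hy<3)&(abs(P[...,2]-32)<5)
    s=lambda m:(m.sum(),np.median(P[...,2][m]).round(2) if m.any() else None,P[...,2][m].mean().round(2) if m.any() else None,P[...,2][m].std().round(2) if m.any() else None)
    print(n,"ring",s(ring),"plate",s(pl),"jaw",s(jaw))
for n in("top","scene"): ana(n+" start",np.load(f"pics/{n}0.npy"),calibration(n))
for i in range(2):
    c=calibration("wrist");p,d=camera("wrist");ana("wrist now",d,c)
    p,d=camera("scene");ana("scene now",d,calibration("scene"))
np.save("pics/w7.npy",d)
E
```

```text
top start ring (np.int64(209), np.float64(73.81), np.float64(73.79), np.float64(1.58)) plate (np.int64(676), np.float64(12.78), np.float64(12.8), np.float64(1.61)) jaw (np.int64(100), np.float64(32.67), np.float64(32.48), np.float64(1.72))
scene start ring (np.int64(112), np.float64(72.14), np.float64(72.27), np.float64(1.78)) plate (np.int64(334), np.float64(11.69), np.float64(11.55), np.float64(1.81)) jaw (np.int64(56), np.float64(31.5), np.float64(31.54), np.float64(1.55))
wrist now ring (np.int64(5251), np.float64(77.12), np.float64(77.13), np.float64(0.66)) plate (np.int64(9808), np.float64(11.38), np.float64(11.41), np.float64(0.76)) jaw (np.int64(1357), np.float64(31.33), np.float64(31.32), np.float64(0.6))
scene now ring (np.int64(115), np.float64(76.92), np.float64(76.97), np.float64(1.7)) plate (np.int64(331), np.float64(11.26), np.float64(11.35), np.float64(1.77)) jaw (np.int64(58), np.float64(30.66), np.float64(30.94), np.float64(1.66))
wrist now ring (np.int64(5238), np.float64(77.12), np.float64(77.15), np.float64(0.68)) plate (np.int64(9760), np.float64(11.38), np.float64(11.41), np.float64(0.77)) jaw (np.int64(1372), np.float64(31.34), np.float64(31.34), np.float64(0.6))
scene now ring (np.int64(120), np.float64(77.02), np.float64(77.13), np.float64(1.64)) plate (np.int64(334), np.float64(11.14), np.float64(11.16), np.float64(1.7)) jaw (np.int64(56), np.float64(31.24), np.float64(31.01), np.float64(1.61))
```

Wrist depth puts the ring top 65.7 mm above the plate. I'd expect 65.8 for 859° and 63.8 for 499°. The scene camera agrees, with a rise of about 5 mm. So the ring has made about 2.39 turns, which is within the asked range. I'll leave the ring and go to the tab, turning the tool 35° so a flat side faces it.

>>> {"op": "jog_arm", "data": {
  "turn": [
    [0,0,0],
    [0,0,0],
    [9,0,0],
    [9,0,0],
    [9,0,0],
    [8,0,0]
  ],
  "dp": [
    [0,-1.4,-0.6],
    [-4.5,0,0],
    [0,0,0],
    [0,0,0],
    [0,0,0],
    [0,0,0]
  ],
  "gripper": [1,1,1,1,1,1]
}}

```text
clock: 10.62
eef_pos: [540.8, 94.7, 107.1]
eef_rot: [3.054, 1.559, 1.274]
wrist_force: [-0.6, 0.2, -0.1]
finger_gap: 0.4
```

```bash
cat >> h.py <<'E'
def hold():
    s=manip.read_state();yaw=-.19;e=s["eef_pos"][:2]-[580.3,1.0];c,n=np.cos(yaw),np.sin(yaw)
    M=R();Z=M[:,2];Y=M[:,1]
    print("holder xy",np.round([e[0]*c+e[1]*n,-e[0]*n+e[1]*c],1),"z",s["eef_pos"][2].round(1),"tool z ang",np.degrees(np.arctan2(Z[1],Z[0])).round(1),"y ang",np.degrees(np.arctan2(Y[1],Y[0])).round(1),"want z ang -100.9; tilt",M[:,0].round(3),"F",s["wrist_force"].round(1),"t",s["clock"])
def goh(hx,hy,z):
    yaw=-.19;c,n=np.cos(yaw),np.sin(yaw);w=np.array([580.3+hx*c-hy*n,1+hx*n+hy*c,z]);print("go",totool(w-manip.read_state()["eef_pos"]))
E
python3 - <<'E'
from h import *
hold();goh(0,-34,105)
E
```

```text
holder xy [-56.5  84.5] z 107.1 tool z ang -102.0 y ang -12.0 want z ang -100.9; tilt [ 0.004  0.012 -1.   ] F [-0.6  0.2 -0.1] t 10.625
go [ 0.07  5.87 11.75]
```

>>> {"op": "jog_arm", "data": {
  "turn": [
    [0,0,0],
    [0,0,0],
    [0,0,0],
    [0,0,0],
    [0,0,0]
  ],
  "dp": [
    [0,2.3,4.6],
    [0,2.3,4.6],
    [0,1.3,2.6],
    [0,0,0],
    [0,0,0]
  ],
  "gripper": [1,1,1,1,1]
}}

```text
clock: 11.25
eef_pos: [575.3, -34.5, 105.4]
eef_rot: [3.03, 1.558, 1.25]
wrist_force: [-0.0, -0.1, -0.7]
finger_gap: 0.9
```

```bash
python3 - <<'E'
from h import *
from cell import camera
import cv2
hold();goh(0,-34,40)
p,d=camera("wrist"); cv2.imwrite("pics/w8.png",p[...,::-1])
E
```

```text
holder xy [  1.8 -35.8] z 105.4 tool z ang -102.0 y ang -12.0 want z ang -100.9; tilt [ 0.004  0.012 -1.   ] F [-0.  -0.1 -0.7] t 11.25
go [ 6.54 -0.19 -0.1 ]
```

View pics/w8.png

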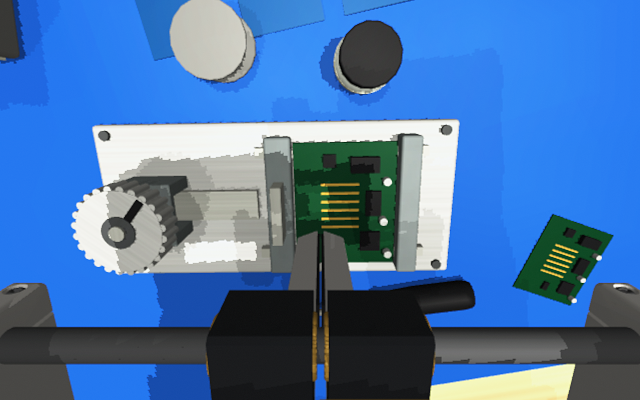

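The tab's push face is at column 285 and the fingertips are at column 320, over the bare part of the board. The tip is clear of the tab, so I'll go down to z ≈ 40.

>>> {"op": "jog_arm", "data": {
  "turn": [
    [0,0,0],
    [0,0,0],
    [0,0,0]
  ],
  "dp": [
    [3.5,-0.1,0],
    [2.5,0,0],
    [0.5,0,0]
  ],
  "gripper": [1,1,1]
}}

```text
clock: 11.68
eef_pos: [574.9, -30.1, 40.0]
eef_rot: [2.868, 1.558, 1.092]
wrist_force: [0.2, -0.4, 0.0]
finger_gap: 0.3
```

```bash
python3 - <<'E'
from h import *
hold();goh(0,-20,40);goh(0,8,40)
E
```

```text
holder xy [  0.6 -31.6] z 40.0 tool z ang -101.7 y ang -11.7 want z ang -100.9; tilt [ 0.006  0.012 -1.   ] F [ 0.2 -0.4  0. ] t 11.675
go [ 0.01 -0.07 -1.16]
go [ 0.05 -0.11 -3.96]
```

>>> {"op": "jog_arm", "data": {
  "turn": [
    [0,0,0],
    [0,0,0],
    [0,0,0],
    [0,0,0],
    [0,0,0]
  ],
  "dp": [
    [0,0,-0.6],
    [0,0,-0.4],
    [0,0,-0.4],
    [0,0,-0.4],
    [0,0,-0.4]
  ],
  "gripper": [1,1,1,1,1]
}}

```text
clock: 12.3
eef_pos: [580.5, -6.6, 43.0]
eef_rot: [2.652, 1.557, 0.878]
wrist_force: [-0.4, -1.4, 0.1]
finger_gap: 0.4
```

```bash
python3 - <<'E'
from h import *
hold();goh(0,8,40)
E
```

```text
holder xy [ 1.7 -7.4] z 43.0 tool z ang -101.7 y ang -11.7 want z ang -100.9; tilt [ 0.009  0.011 -1.   ] F [-0.4 -1.4  0.1] t 12.3
go [ 0.32 -0.19 -1.53]
```

The jaw is sliding at about 1.5–2 N. I'll keep pushing to the stop.

>>> {"op": "jog_arm", "data": {
  "turn": [
    [0,0,0],
    [0,0,0],
    [0,0,0],
    [0,0,0]
  ],
  "dp": [
    [0.1,-0.05,-0.4],
    [0.1,-0.05,-0.4],
    [0.1,0,-0.3],
    [0.05,0,-0.2]
  ],
  "gripper": [1,1,1,1]
}}

```text
clock: 12.8
eef_pos: [583.8, 6.7, 42.2]
eef_rot: [2.4, 1.555, 0.626]
wrist_force: [-4.2, -13.3, 2.6]
finger_gap: 0.7
```

>>> {"op": "jog_arm", "data": {
  "turn": [
    [0,0,0],
    [0,0,0]
  ],
  "dp": [
    [0,0,-0.2],
    [0,0,-0.2]
  ],
  "gripper": [1,1]
}}

```text
clock: 13.05
eef_pos: [583.9, 6.9, 42.3]
eef_rot: [2.074, 1.559, 0.299]
wrist_force: [-4.9, -18.8, 5.0]
finger_gap: 0.5
```

```bash
python3 - <<'E'
from h import *
hold();goh(0,8,40)
E
```

```text
holder xy [2.4 6.5] z 42.3 tool z ang -101.7 y ang -11.7 want z ang -100.9; tilt [ 0.011  0.003 -1.   ] F [ -4.9 -18.8   5. ] t 13.05
go [ 0.22 -0.25 -0.14]
```

At the stop: 19 N with no further travel, at holder y = 6.5 as predicted. Now I'll back off, lift, and check from above.

>>> {"op": "jog_arm", "data": {
  "turn": [
    [0,0,0],
    [0,0,0],
    [0,0,0],
    [0,0,0],
    [0,0,0],
    [0,0,0],
    [0,0,0]
  ],
  "dp": [
    [0,0,0.8],
    [0,0,0.4],
    [-4.0,0,0],
    [-5.0,0,0.5],
    [-4.0,0,3.0],
    [0,0,5.0],
    [0,0,0]
  ],
  "gripper": [1,1,1,1,1,1,1]
}}

```text
clock: 13.92
eef_pos: [562.2, -89.9, 175.0]
eef_rot: [2.225, 1.559, 0.452]
wrist_force: [-0.4, 1.7, 0.3]
finger_gap: 0.5
```

```bash
python3 - <<'E'
from h import *
from cell import camera
import cv2
hold()
p,d=camera("wrist"); cv2.imwrite("pics/w9.png",p[...,::-1])
p,d=camera("scene"); cv2.imwrite("pics/s9.png",cv2.resize(p[150:290,260:430,::-1],None,fx=4,fy=4,interpolation=cv2.INTER_CUBIC))
p,d=camera("top"); cv2.imwrite("pics/t9.png",p[...,::-1])
E
```

```text
holder xy [ -0.6 -92.7] z 175.0 tool z ang -101.6 y ang -11.6 want z ang -100.9; tilt [ 0.011  0.005 -1.   ] F [-0.4  1.7  0.3] t 13.925
```

View pics/w9.png

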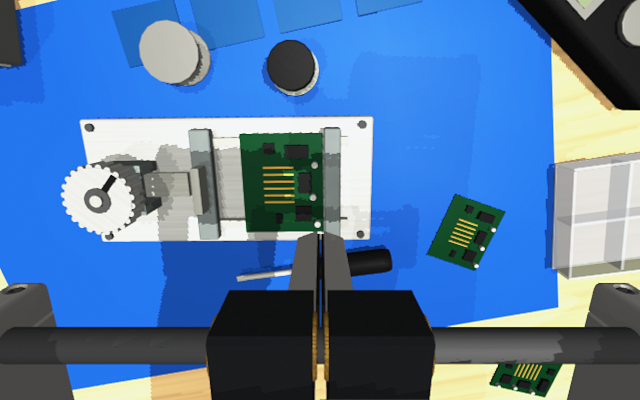

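View pics/s9.png

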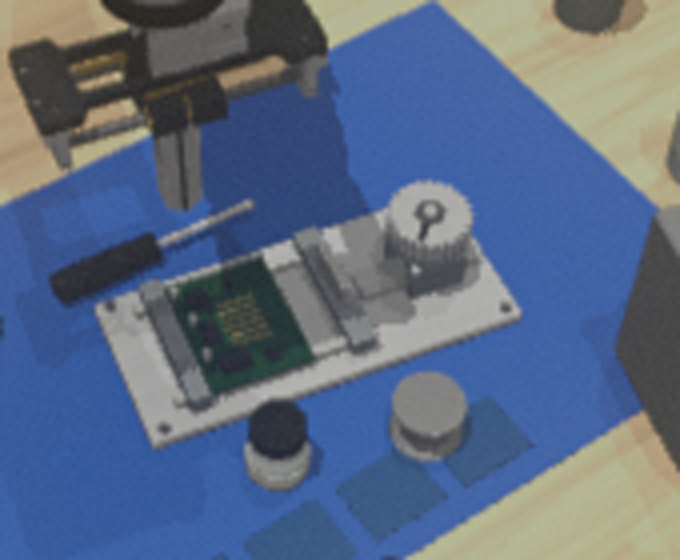

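View pics/t9.png

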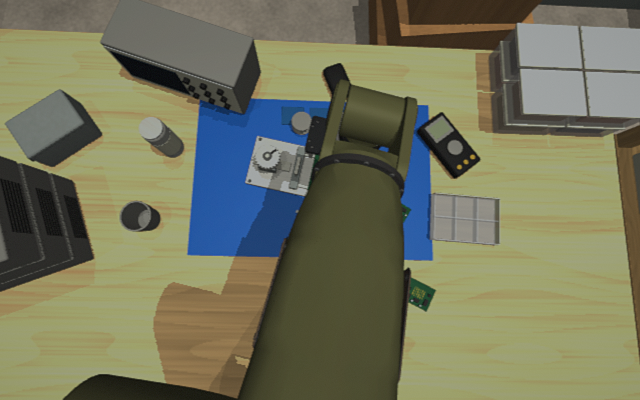

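The wrist picture shows the jaw moved to columns 190–218, the board still lying at (283,182), the ring bar from (97,200) to (115,178), and everything else in place. One last numeric check of jaw opening and ring angle and height.

```bash
python3 - <<'E'
from h import *
from cell import camera
import cv2
c=calibration("wrist");p,d=camera("wrist")
v,u=np.mgrid[:400,:640]
P=np.stack([(u-c["K"][0,2])/c["K"][0,0]*d,(v-c["K"][1,2])/c["K"][1,1]*d,d],-1)@c["world_from_camera"][:3,:3].T+c["world_from_camera"][:3,3]
yaw=-.19;e=P[...,:2]-[580.3,1.0]
hx=e[...,0]*np.cos(yaw)+e[...,1]*np.sin(yaw);hy=-e[...,0]*np.sin(yaw)+e[...,1]*np.cos(yaw);z=P[...,2];ok=d>0
j=ok&(abs(hx)<53)&(abs(hx)>28)&(hy>-20)&(hy<45)&(abs(z-32)<3)
print("jaw top hy range",np.percentile(hy[j],[2,50,98]),"closed -14..6, open 11..31")
b=ok&(abs(hx)<55)&(hy<0)&(hy>-100)&(abs(z-23)<2.5)
print("board hy",np.percentile(hy[b],[1,50,99]),"hx",np.percentile(hx[b],[1,50,99]),z[b].mean())
r=np.hypot(hx,hy-95);rg=ok&(r>13)&(r<24)&(z>66)&(z<90);pl=ok&(abs(hx)<58)&(hy>70)&(hy<140)&(r>45)&(abs(z-12)<5)
print("ring-plate",np.median(z[rg])-np.median(z[pl]))
a=ray("wrist",(97,200.5),80.5);t=ray("wrist",(115,177.5),77.5);g=np.degrees(np.arctan2(t[1]-a[1],t[0]-a[0]));print("bar ang",g,"turned mod360",(g-169.1)%360)
cv2.imwrite("pics/w10.png",cv2.resize(p[100:260,50:390,::-1],None,fx=2.3,fy=2.3))
E
```

```text
jaw top hy range [11.65391549 20.93543957 30.63107552] closed -14..6, open 11..31
board hy [-94.12203864 -51.31047638 -15.12862321] hx [-47.90926215   3.13457401  50.07158342] 22.50162295465525
ring-plate 65.7530926731213
bar ang -52.07607257905576 turned mod360 138.82392742094424
```

View pics/w10.png

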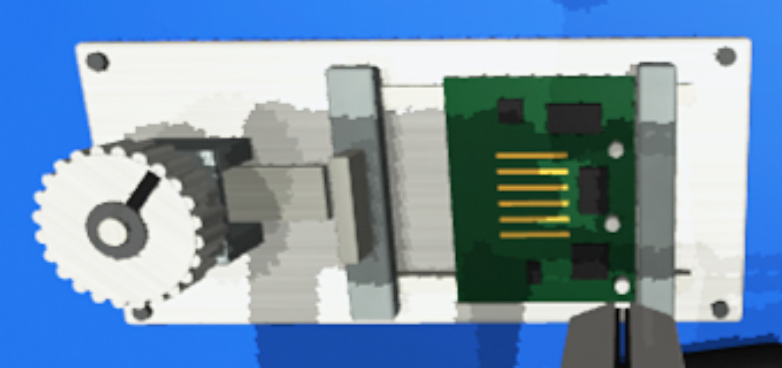

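```bash
python3 -c "
from cell import order,manip
print(order.sign_off());print(manip.read_state()['clock'])"
```

```text
the job is handed in; nothing more can be done
None
the job is handed in; nothing more can be done
```

The lock ring is about 2.4 turns loose and the jaw is fully open; I handed the job in with the clock at about 14 s of the 53 s allowed. I rolled the shut fingertips around the ring's rim anticlockwise, then pushed the jaw by its tab to the hard stop, backed off and lifted clear.

- **Ring:** the final check shows the bar at 139° past its start, plus whole turns. The ring top is 65.75 mm above the plate, and 2.39 turns should give 65.8 mm.
- **Turn count:** the bar shows only the part turn, and I could not see the ring on the far side of the second orbit. The force readings there were near zero, so they did not confirm contact. The two full turns are therefore counted from the ring's rise (wrist camera, with the scene camera agreeing). The jaw sliding freely also fits, as it stays blocked until about 1.8 turns.
- **Jaw:** its top now spans holder y 11.7 to 30.6 mm, against 11 to 31 mm expected when fully open. It stopped under a push of about 19 N.
- **Everything else:** the board still lies flat in the holder, and everything in view looked unmoved. The arm hid part of the last overhead picture.
- **Forces:** the highest wrist force reading was about 19 N, against the 120 N limit.

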